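Hang the big ring-lamp hoop on the J-hook

ROBOT

A 6-joint arm with a two-finger parallel gripper is mounted at the origin on the work surface. World frame = base frame: x ahead of the robot, y to its left, z up, the work surface at z = 0. Lengths are in m, angles in rad, forces in N, time in s.
With the tool pointing down it reaches from about 0.25 to 0.775 m from the base axis. Payload 4 kg.
Tool frame: the origin (TCP) lies at the very end of the fingers, on their centre line; the grasp point (between the pads) lies 19 mm behind it; z points along the fingers, y is the direction in which the jaws open and shut (so a half turn about z gives the same grasp; the last joint's range is limited). The gripper opens to 85 mm and grips with 20 to 120 N. Pads are 22 mm wide; open, the fingers measure 114 mm over their backs; the gripper's body (76 mm by 85 mm) begins 54 mm behind the grasp point. The pads swing forward as they close: fully open they stand 13 mm farther back than shut.
Start: joints at [1.237, 0.087, 1.371, -0, 1.684, -0.103], TCP at [0.126, 0.535, 0.231] pointing down, gripper open.
Joint ranges: [-3.1, 3.1], [-0.76, 2.03], [0.27, 2.55], [-1.08, 4.22], [0.17, 2.65], [-2.57, 2.57]. Speed limits (rad/s): [2.79, 2.79, 3.14, 3.14, 3.14, 3.14].

INTERFACE

Orientations are given as a unit quaternion [x, y, z, w].
In Python, from station import arm gives the robot as it stands.
- The arm moves only by the tool arm_command, never from a script. Its argument "commands" is a list that holds one entry, the list of rows, each a list of 6 numbers: the shift along the tool's x, y, z in cm, then the turn, a rotation vector about the tool's x, y, z in rad. In form: [[[x, y, z, ax, ay, az], ...]]. A call has 1 to 8 rows; each row shifts and turns the pose as measured when the row begins, along the tool's axes as they then stand; what a row does not reach is not made up. A row lasts 1/10 s, in which the tool goes at most 50 mm and 8.59 degrees, less where a joint would pass 70% of its speed; a pose out of reach is approached as far as the arm can. A call is refused whole if a number of a shift passes 5 or a number of a turn 0.15, either way. A call with a gripper value outside its range is refused whole. "hand" is the closure, from -1 (fully open) to 1 (shut), so that 0 is half open, set as the call begins (left out, the last holds). The fingers move at their own pace and stop on an object; "force" is the grip in N (left out, the last holds). Time passes only in rows, so rows that do not move let the fingers close. It gives the time, the measured TCP pose, the force and the opening at its end, in the units of the state.
- arm.get_state(): the state, without advancing time (a new reading comes with each control period).
- arm.get_image(name): name is "scene" or "top" or "wrist"; returns the picture (420x560x3 uint8, red, green, blue); there is no depth.
- arm.camera_params(name): a dict with "camera_matrix" (3x3 intrinsics, pixels), "R" (3x3) and "t" (3): a world point X has camera coordinates R X + t. Camera axes: x right, y down, z forward; pixel columns grow to the right and rows downward; lengths in m; the calibration is good to about 2 mm. A picture is of the moment at which its call begins: read the wrist's pose just before it. camera_params takes no time and is no camera call; for the wrist camera it gives the pose at the moment of the call.
- arm.sign_off(): hands the job in, once; it reports no verdict.
The state is a dict: "time": time; "joints": joint angles; "qd": joint speeds; "tau": joint torques, N m; "tool_pos": TCP position; "eef_rot": TCP orientation; "force": force on the tool from outside, world axes, zero at the start; "wrist_torque": the same for the moment, N m; "finger_gap": finger opening in m.
Only numpy, scipy, OpenCV 4.12 (cv2) and the standard library are available. Lean on these libraries where they do the work, as an engineer would, in place of code of your own. Each camera call takes 0.05 s, during which the arm holds its last target.

TASK

Take the big hoop, the bare rim of a ring lamp, out of the rack by its rim and hang it on the J-hook of the pole stand: bring the rim over the upturned tip, let it down until you feel the hook, slide it in under the keeper bar and let it settle in the seat. Let go only once the hook has carried the hoop in its seat for a full second. The pole is only hand-tight, so work gently and never push on the stand with more than about 12 N, and leave the other things on the bench where they are.

Things in the scene. Friction and masses are not known exactly. Their poses are not given: they have to be found in the camera images.
- hoop_centre (a point): Centre of the loose hoop: the bare black plastic rim of a ring lamp with a row of small white lamp dots, about 250 g, 200 mm outside diameter, standing upright in the rack's middle slot, its lowest point 10 mm above the table. Rim: flat band 10 mm thick along the axle, from radius 88 to 100 mm. x is the horizontal axle, z points up to the top of the rim.
- hoop: The same hoop, same origin and axes. It is round and open right through, with no hub or spokes, so it may be gripped anywhere along the upper rim (fingers either side of the 10 mm thickness) and may hang either way round.
- rack: Fixed aluminium rack, 150 x 180 mm, origin under its centre on the table. Three slots run along its y, at x = -50, 0 and +50 mm, 15 mm wide, with walls up to 55 mm above the table. The big hoop stands in the middle slot (axle along the rack's x), two small reels (tops 90 mm above the table) in the outer ones.
- stand: Fixed stand whose telescopic pole carries one steel J-hook, a bar 8 mm thick along x at y = 0. Origin on the table straight below the seat; x points from the hook's open tip to the pole; z up. HOOK HEIGHT NOT MEASURED: the seat's top face lies anywhere 208 to 276 mm above the table, to be felt or seen; it stays put in use. Do not push the stand with over 12 N.
- seat_foot (a point): Same point as the stand's origin, same axes. The seat above it is a notch with an 18 mm long floor (x -9 to +9 mm) and sloping sides up to x = -16 and +16 mm, 8 mm deep, for the 10 mm rim. A straight keeper bar 6 mm thick runs over it from the pole to x = -17 mm, underside 23 mm above the seat: the rim cannot be lowered straight in, only slid in from the landing.
- landing_foot (a point): Point on the table straight below the middle of the landing (x = -36 mm of the stand), same axes. The landing is the level part of the bar, x = -56 to -16 mm of the stand, 8 mm higher than the seat and 15 mm below the keeper's underside; open from above between keeper and tip. The upturned tip, x = -56 to -66 mm, reaches 24 mm above the seat.
- pole_foot (a point): Foot of the pole's axis on the table, at x = +65 mm of the stand, same axes. The pole's radius is 7 to 16 mm; it ends level with the keeper's top, 29 mm above the seat, and nothing on the stand is higher. The foot plate, 12 mm high, reaches from x = +30 to +130 mm of the stand, 70 mm either side.
- reel_a: Bystander: small reel of wire, 80 mm diameter, 10 mm thick, standing in the rack slot at the rack's x = -50 mm. Origin at its lowest point.
- reel_b: Bystander: the same kind of small reel in the slot at the rack's x = +50 mm.
- jar: Bystander: small jar, 48 mm diameter, 50 mm high, between rack and stand; origin at its underside.
- tape: Bystander: roll of tape lying flat, 90 mm diameter, 24 mm high; origin at its underside.
- driver: Bystander: screwdriver, 150 mm long, lying behind the jar.
- tray: Bystander: small parts tray, 100 x 140 x 30 mm, on the left.
- flux: Bystander: small bottle, 44 mm diameter, 90 mm high, on the right.
- cup: Bystander: white cup, 70 mm diameter, 90 mm high, on the right.
Things that resemble listed ones, but are neither listed nor needed, are in the scene too. There is more than one size of the hoop; the job needs the larger.

How it is judged:
On the way, in this order (a step that is already met when the one before it is completed fails the run):
1. the hoop, held by the gripper, has been lifted clear of the rack (height (world z) of hoop_centre above 0.145 m and contact force between hoop and rack below 0.05 N and contact force between hoop and the fingers above 1 N), for 0.2 s.
2. the hoop's rim bears on the hook in its seat, not on the keeper bar (within 8 mm, more than 1 N) while the gripper still holds it, for most of a second (contact force between hoop and keeper below 0.5 N and x of hoop_centre in the frame of stand between -0.008 and 0.008 m and contact force between hoop and stand above 1 N and contact force between hoop and the fingers above 1 N), for 0.7 s.
At the end, for the whole second after the job is handed in: The hoop hangs still by its rim in the hook's seat, under the keeper bar and not on it: centre within 8 mm of the seat along the hook, 30 mm sideways, over 110 mm above the table, axle within 0.3 rad of the hook's line, its weight (over 1 N) on the hook, the gripper off it (contact force between hoop and keeper below 0.5 N and x of hoop_centre in the frame of stand between -0.008 and 0.008 m and y of hoop_centre in the frame of stand between -0.03 and 0.03 m and height (world z) of hoop_centre above 0.11 m and angle between the x axis of hoop and the x axis of stand, either way round below 0.3 rad and contact force between hoop and stand above 1 N and contact force between hoop and the fingers below 0.05 N and linear speed of hoop below 0.03 m/s and angular speed of hoop below 0.3 rad/s); the robot touches nothing.
It fails at once if the stand or its hook is pushed with more than 12 N (contact force between stand and anything else above 12 N).
It fails at once if another thing on the bench is moved by more than 25 mm (distance of any of reel_a, reel_b, jar, tape, driver, tray, flux, cup from where it was at the start of the episode above 0.025 m).
It also fails if it takes over 70 s, if anything falls off the work surface, if the arm or the gripper's body presses on something with over 40 N, if the wrist force passes 120 N, or if a joint passes its speed limit or range.

## Working session

There is one attempt and no reset: what is moved stays moved. The work goes in short steps, Python scripts to look and compute and a tool call to move; the robot and the scene stay as the last step left them, time stands still between calls to the robot, and variables do not carry over. Pictures are saved under pics/ and viewed, and the job is handed in when it is done.

Besides the shell and the picture viewer there is one more tool, called after "Request:" by a JSON object that holds its "api" and its "payload", one argument or row to a line. arm_command: Moves the arm, as the interface text tells. Its arguments: {"type":"object","properties":{"commands":{"type":"array"},"hand":{"type":"number"},"force":{"type":"number"}},"required":["commands"]}

```bash
mkdir -p pics; ls; python3 - <<'E'
from station import arm
import cv2
print(arm.get_state())
for n in ["scene","top","wrist"]:
    p=arm.camera_params(n); im=arm.get_image(n)
    cv2.imwrite(f"pics/{n}0.png",im[:,:,::-1])
    print(n,p)
E
```

```text
pics
{'time': 0.0, 'joints': array([ 1.23687561e+00,  8.79739265e-02,  1.37225666e+00, -1.70224012e-06,
        1.68360234e+00, -1.03115363e-01]), 'qd': array([-3.74040111e-05, -1.03961064e-03, -1.58720773e-04,  1.30036821e-03,
        1.42620872e-03, -8.27796584e-04]), 'tau': array([ 6.71634234e-05, -3.51868415e+01, -3.13269639e+01, -3.27652797e-04,
        1.08286689e-02, -9.00800586e-06]), 'tool_pos': array([0.12566865, 0.53494098, 0.23012756]), 'eef_rot': array([ 1.15146719e-01,  9.93347864e-01, -1.09368293e-03, -2.42001044e-04]), 'force': array([-0.69455841, -0.9703276 ,  0.64509189]), 'wrist_torque': array([-0.03281776,  0.03097755, -0.02396626]), 'finger_gap': 0.08535204798302166}
scene {'camera_matrix': array([[404.41124932,   0.        , 277.41534377],
       [  0.        , 404.41124932, 210.97717273],
       [  0.        ,   0.        ,   1.        ]]), 'R': array([[-0.37029505,  0.92885478,  0.0105059 ],
       [ 0.69355453,  0.28397922, -0.66207093],
       [-0.61795121, -0.23787518, -0.74936754]]), 't': array([ 0.27283851, -0.2850028 ,  1.51693219])}
top {'camera_matrix': array([[491.89616966,   0.        , 283.09183031],
       [  0.        , 491.89616966, 213.19209345],
       [  0.        ,   0.        ,   1.        ]]), 'R': array([[ 0.00985517, -0.99993124, -0.00635591],
       [-0.99700029, -0.00933791, -0.07683243],
       [ 0.0767678 ,  0.00709404, -0.99702376]]), 't': array([-0.07560308,  0.54909676,  1.47629721])}
wrist {'camera_matrix': array([[348.15827908,   0.        , 274.75686604],
       [  0.        , 348.15827908, 215.2437555 ],
       [  0.        ,   0.        ,   1.        ]]), 'R': array([[ 2.28101110e-01,  9.73637149e-01, -7.64753131e-04],
       [ 9.35648212e-01, -2.18983762e-01,  2.76782470e-01],
       [ 2.69318226e-01, -6.38499284e-02, -9.60932297e-01]]), 't': array([-0.54884306, -0.03564812,  0.37856363])}
```

View pics/scene0.png

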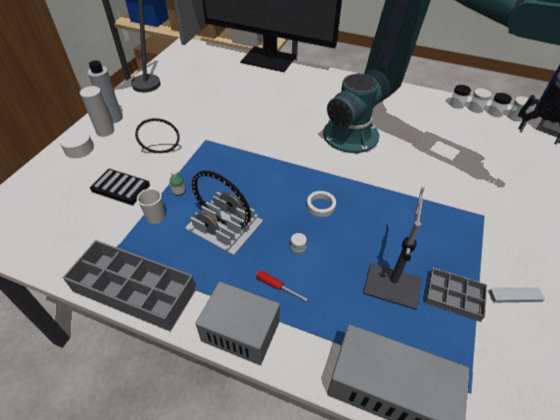

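View pics/top0.png

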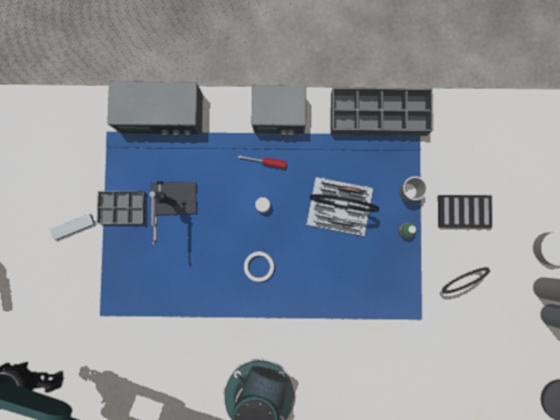

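View pics/wrist0.png

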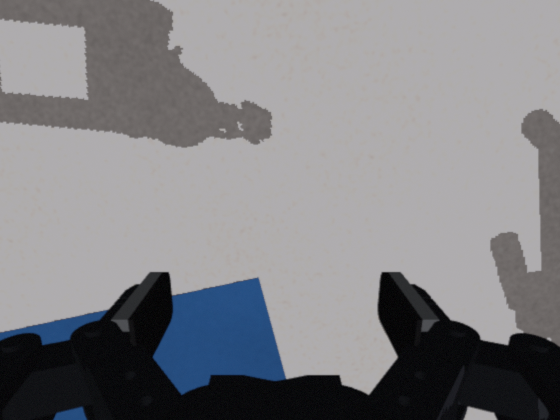

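The scene view has two hoops. Hoop A stands in the rack at scene (221,200) / top (344,202), and hoop B is on the white table at scene (158,136) / top (466,281). A fits because it is upright in the rack's middle slot. I'll enlarge the crops to confirm.

```bash
python3 - <<'E'
import cv2,numpy as np
s=cv2.imread('pics/scene0.png');t=cv2.imread('pics/top0.png')
f=lambda im,x,y,w,h,k:cv2.resize(im[y:y+h,x:x+w],None,fx=k,fy=k,interpolation=cv2.INTER_CUBIC)
cv2.imwrite('pics/c1.png',np.hstack([f(s,120,110,150,150,5)[:600,:400*1],]) if 0 else f(s,120,110,150,145,4))
cv2.imwrite('pics/c2.png',f(t,300,165,90,80,7))
cv2.imwrite('pics/c3.png',f(t,140,170,70,80,7))
cv2.imwrite('pics/c4.png',f(s,350,180,90,130,4.5))
E
```

```text
(no output)
```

View pics/c1.png

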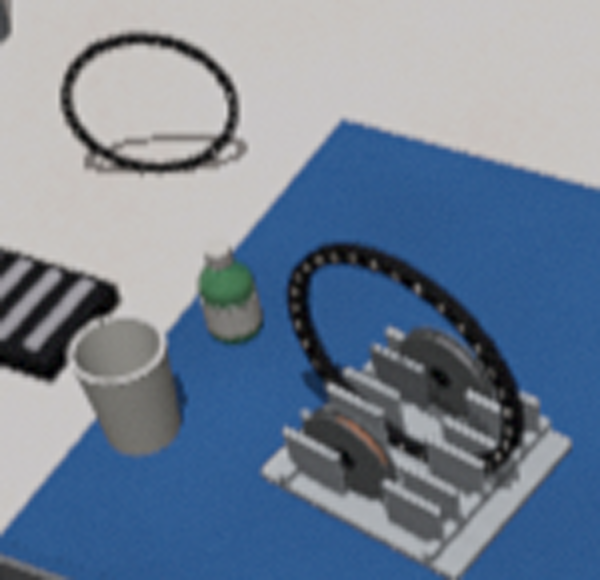

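View pics/c2.png

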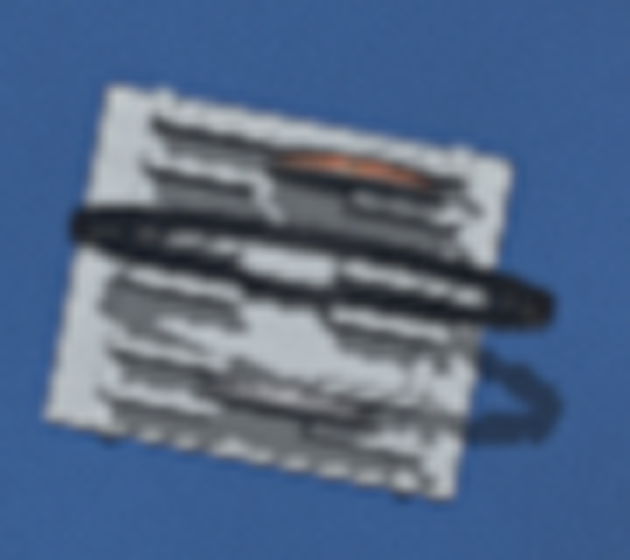

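View pics/c3.png

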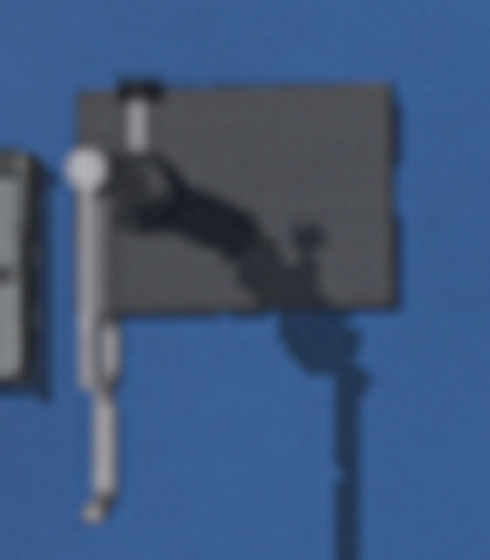

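View pics/c4.png

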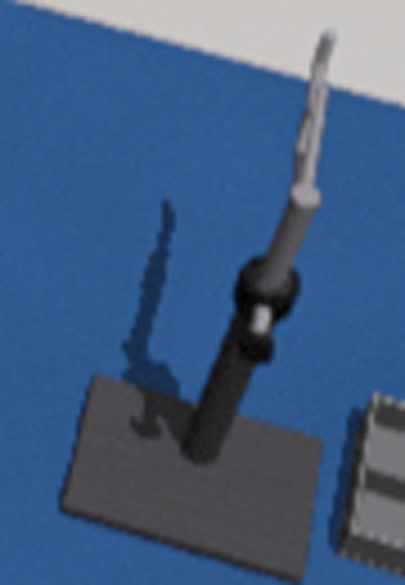

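```bash
cat > h.py <<'E'
import numpy as np
from station import arm
def ray(p,u,v):
    d=p['R'].T@np.linalg.inv(p['camera_matrix'])@np.array([u,v,1.]); return -p['R'].T@p['t'], d/np.linalg.norm(d)
def plane(p,u,v,z):
    o,d=ray(p,u,v); return o+d*(z-o[2])/d[2]
def tri(obs):
    A=np.zeros((3,3));b=np.zeros(3);L=[]
    for p,u,v in obs:
        o,d=ray(p,u,v);M=np.eye(3)-np.outer(d,d);A+=M;b+=M@o;L.append((o,d))
    X=np.linalg.solve(A,b); return X,[np.linalg.norm((np.eye(3)-np.outer(d,d))@(X-o)) for o,d in L]
def proj(p,X):
    c=p['R']@np.asarray(X)+p['t'];q=p['camera_matrix']@c;return q[:2]/q[2]
E
python3 - <<'E'
from h import *
S=arm.camera_params('scene');T=arm.camera_params('top')
pole=tri([(S,350+305/4.5,180+198/4.5),(T,140+87/7,170+168/7)])
tip=tri([(S,350+327/4.5,180+38/4.5),(T,140+97/7,170+508/7)])
print('pole',pole,'tip',tip)
d=pole[0]-tip[0];print(np.degrees(np.arctan2(d[1],d[0])),np.hypot(*d[:2]))
# rack plate corners top view at z~0 
for c in [(108,88),(512,160),(455,497),(45,420)]:
    print(c,plane(T,300+c[0]/7,165+c[1]/7,0.004))
# stand footplate corners
for c in [(78,90),(392,85),(398,305)]: print('foot',plane(T,140+c[0]/7,170+c[1]/7,0.012))
# hoop ends at z=.11
for c in [(72,225),(556,305)]: print('hoopend',plane(T,300+c[0]/7,165+c[1]/7,0.11))
E
```

```text
pole (array([0.57874407, 0.2705177 , 0.24769978]), [np.float64(0.0030252763723164137), np.float64(0.0030252763723164324)]) tip (array([0.45309009, 0.26474782, 0.2412648 ]), [np.float64(0.0030178114014444662), np.float64(0.003017811401444556)])
2.6291071474320895 0.12578638338287584
(108, 88) [ 0.66257027 -0.16916332  0.004     ]
(512, 160) [ 0.63213279 -0.34738976  0.004     ]
(455, 497) [ 0.48336306 -0.32184744  0.004     ]
(45, 420) [ 0.51539552 -0.1422381   0.004     ]
foot [0.64043038 0.3372862  0.012     ]
foot [0.64388861 0.19894652 0.012     ]
foot [0.54684054 0.19403732 0.012     ]
hoopend [ 0.58983342 -0.14849674  0.11      ]
hoopend [ 0.55877326 -0.34638934  0.11      ]
```

Hoop A spans 200 mm at z=0.11 and stands in the middle slot with lamp dots, so it is the one meant. Hoop B is smaller and out on the table. From two views the seat comes out at about 0.218 m, which is inside the given range. Pole to tip measures 126 mm, as expected. Next I rotate and raise the tool.

Request:
{"api": "arm_command", "payload": {
  "commands": [
    [[0, 0, -1, 0, 0, 0.15], [0, 0, -1, 0, 0, 0.15], [0, 0, -1, 0, 0, 0.15], [0, 0, -1, 0, 0, 0.15], [0, 0, -1, 0, 0, 0.15], [0, 0, -1, 0, 0, 0.15], [0, 0, -1, 0, 0, 0.15], [0, 0, -1, 0, 0, 0.15]]
  ],
  "hand": -1,
  "force": 60
}}

```text
time: 0.95
tool_pos: [0.125, 0.5331, 0.3062]
eef_rot: [0.658, 0.753, -0.007, 0.003]
force: [0.1, 0.1, 0.6]
finger_gap: 0.0852
```

```bash
cat >> h.py <<'E'
from scipy.spatial.transform import Rotation as Ro
def goto(pos,xdeg,n=None):
    "print tool-frame delta to go to pos with tool x heading xdeg, tool down"
    s=arm.get_state();R=Ro.from_quat(s['eef_rot']);
    a=np.radians(xdeg);x=np.array([np.cos(a),np.sin(a),0]);z=np.array([0,0,-1.]);y=np.cross(z,x)
    G=Ro.from_matrix(np.c_[x,y,z])
    print('t',s['time'],'pos',s['tool_pos'].round(4),'xhead',np.degrees(np.arctan2(*R.as_matrix()[[1,0],0])).round(2),'F',s['force'].round(2),'gap',round(s['finger_gap'],4))
    d=np.array(pos)-s['tool_pos']
    print('tool shift cm',(R.inv().apply(d)*100).round(2),'in goal axes',(G.inv().apply(d)*100).round(2),'turn',(R.inv()*G).as_rotvec().round(3),'dist',np.linalg.norm(d).round(3))
E
python3 - <<'E'
from h import *
goto((.565,-.297,.32),80.6)
E
```

```text
t 0.95 pos [0.125  0.5331 0.3062] xhead 97.67 F [0.1  0.08 0.62] gap 0.0852
tool shift cm [-88.15  32.52  -0.4 ] in goal axes [-74.71  56.96  -1.38] turn [-0.005  0.015  0.298] dist 0.94
```

Request:
{"api": "arm_command", "payload": {
  "commands": [
    [[-4, 1.5, 0, 0, 0.01, 0.15], [-4, 2, 0, 0, 0.005, 0.15], [-3.9, 3, 0, 0, 0, 0], [-3.9, 3, 0, 0, 0, 0], [-3.9, 3, 0, 0, 0, 0], [-3.9, 3, 0, 0, 0, 0], [-3.9, 3, 0, 0, 0, 0], [-3.9, 3, 0, 0, 0, 0]]
  ]
}}

```text
time: 1.75
tool_pos: [0.3033, 0.1907, 0.3022]
eef_rot: [0.761, 0.649, -0.003, -0.001]
force: [1.1, 0.3, -0.0]
finger_gap: 0.0854
```

```bash
python3 - <<'E'
from h import *
goto((.565,-.297,.32),80.6)
E
```

```text
t 1.75 pos [0.3033 0.1907 0.3022] xhead 80.87 F [ 1.09  0.29 -0.02] gap 0.0854
tool shift cm [-44.    33.57  -1.82] in goal axes [-43.84  33.78  -1.78] turn [-0.005  0.003  0.005] dist 0.554
```

Request:
{"api": "arm_command", "payload": {
  "commands": [
    [[-3.9, 3, 0, 0, 0, 0], [-3.9, 3, 0, 0, 0, 0], [-3.9, 3, 0, 0, 0, 0], [-3.9, 3, 0, 0, 0, 0], [-3.9, 3, 0, 0, 0, 0], [-3.9, 3, 0, 0, 0, 0], [-3.9, 3, 0, 0, 0, 0], [-3.9, 3, -0.5, 0, 0, 0]]
  ]
}}

```text
time: 2.55
tool_pos: [0.4887, -0.1637, 0.305]
eef_rot: [0.762, 0.648, -0.001, -0.002]
force: [0.3, 0.8, 0.1]
finger_gap: 0.0853
```

```bash
python3 - <<'E'
from h import *
import cv2,pickle
goto((.565,-.297,.32),80.6)
p=arm.camera_params('wrist');im=arm.get_image('wrist')
cv2.imwrite('pics/w1.png',im[:,:,::-1]);pickle.dump(p,open('w1.pkl','wb'))
E
```

```text
t 2.55 pos [ 0.4887 -0.1637  0.305 ] xhead 80.71 F [0.31 0.83 0.14] gap 0.0853
tool shift cm [-11.93   9.68  -1.54] in goal axes [-11.91   9.71  -1.5 ] turn [-0.004 -0.     0.002] dist 0.154
```

View pics/w1.png

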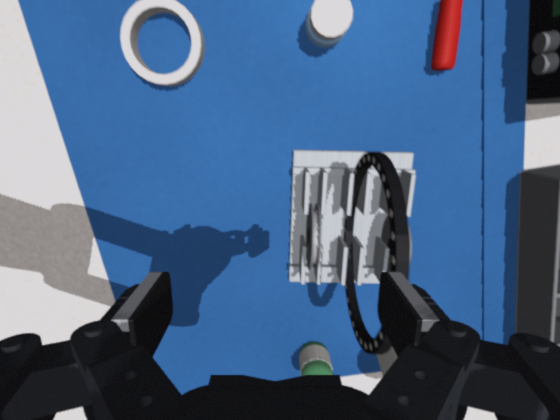

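The wrist view shows hoop A across columns 348–410. The upper rim is near (403,225), standing in the rack's middle slot. I move over the grip place for the second view.

Request:
{"api": "arm_command", "payload": {
  "commands": [
    [[-3.9, 3.3, -0.5, 0, 0, 0], [-3.9, 3.3, -0.5, 0, 0, 0], [-4, 3.1, -0.5, 0, 0, 0], [0, 0, 0, 0, 0, 0]]
  ]
}}

```text
time: 3.0
tool_pos: [0.5628, -0.2989, 0.3085]
eef_rot: [0.765, 0.644, -0.005, -0.007]
force: [0.4, -0.4, -1.0]
finger_gap: 0.0851
```

```bash
python3 - <<'E'
from h import *
import cv2,pickle
goto((.565,-.297,.32),80.6)
p=arm.camera_params('wrist');im=arm.get_image('wrist')
cv2.imwrite('pics/w2.png',im[:,:,::-1]);pickle.dump(p,open('w2.pkl','wb'))
f=lambda im,x,y,w,h,k:cv2.resize(im[y:y+h,x:x+w],None,fx=k,fy=k,interpolation=cv2.INTER_CUBIC)
cv2.imwrite('pics/w1c.png',f(cv2.imread('pics/w1.png'),330,140,100,220,2.7))
E
```

```text
t 3.0 pos [ 0.5628 -0.2989  0.3085] xhead 80.17 F [ 0.36 -0.39 -0.98] gap 0.0851
tool shift cm [ 0.23  0.16 -1.16] in goal axes [ 0.22  0.18 -1.15] turn [-0.017 -0.001 -0.008] dist 0.012
```

View pics/w2.png

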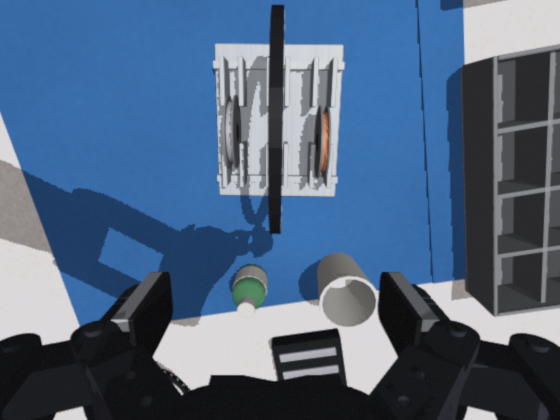

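View pics/w1c.png

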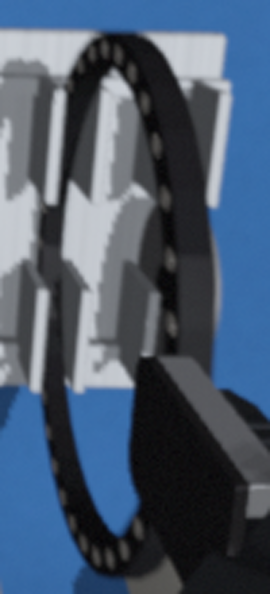

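```bash
python3 - <<'E'
from h import *
import cv2,pickle
p1=pickle.load(open('w1.pkl','rb'));p2=pickle.load(open('w2.pkl','rb'))
im=cv2.imread('pics/w2.png');g=im.max(2)<45
for r in range(4,240,16):
    c=np.where(g[r,262:292])[0]+262
    print(r,c.min() if len(c) else 0,c.max() if len(c) else 0,len(c),end=' | ')
print()
a=g[6:235,262:292]
cc=[(r,np.median(np.where(g[r,262:292])[0]+262)) for r in list(range(12,60,4))+list(range(195,232,4))]
cc=np.array(cc);k=np.polyfit(cc[:,0],cc[:,1],1);print(k)
o,d1=ray(p2,np.polyval(k,10),10);_,d2=ray(p2,np.polyval(k,230),230)
n=np.cross(d1,d2);n/=np.linalg.norm(n);n*=np.sign(n[0]);print('cam2',o,'n',n,'head',np.degrees(np.arctan2(n[1],n[0])),'tilt',np.degrees(np.arcsin(n[2])))
def hit(u,v,off):
    oo,d=ray(p1,u,v);return oo+d*((n@(o-oo)+off)/(n@d))
for c in [(150,35),(185,100),(203,160),(211,220),(213,270),(213,330)]:
    print(c,hit(330+c[0]/2.7,140+c[1]/2.7,.005))
# ends of hoop in view2: horizontal extents
for rc in [(277,6),(275,233)]:
    print(plane(p2,*rc,.11), plane(p2,*rc,.15))
E
```

```text
4 0 0 0 | 20 272 282 11 | 36 271 282 12 | 52 271 281 11 | 68 270 281 12 | 84 270 281 12 | 100 0 0 0 | 116 0 0 0 | 132 0 0 0 | 148 270 280 11 | 164 270 280 11 | 180 270 280 11 | 196 269 279 11 | 212 269 279 11 | 228 270 279 10 | 
[-1.25005861e-02  2.76919386e+02]
cam2 [ 0.57585126 -0.23111841  0.45145874] n [ 0.98316253 -0.18228473 -0.01279517] head -10.503736717172423 tilt -0.7331292986681063
(150, 35) [ 0.59300571 -0.14328749  0.12753755]
(185, 100) [ 0.59066359 -0.15863594  0.16623251]
(203, 160) [ 0.58834903 -0.17247816  0.18558605]
(211, 220) [ 0.58582011 -0.18688501  0.19651322]
(213, 270) [ 0.58356864 -0.19943009  0.20223518]
(213, 330) [ 0.58077296 -0.21487674  0.207478  ]
[ 0.58852897 -0.13951582  0.11      ] [ 0.58704385 -0.15024656  0.15      ]
[ 0.5513873  -0.34473533  0.11      ] [ 0.55425312 -0.33142574  0.15      ]
```

Request:
{"api": "arm_command", "payload": {
  "commands": [
    [[0.2, 0, 2, -0.017, 0, 0], [0, 0, 2, 0, 0, 0], [0, 0, 2, 0, 0, 0], [0, 0, 0, 0, 0, 0], [0, 0, 0, 0, 0, 0]]
  ]
}}

```text
time: 3.55
tool_pos: [0.5609, -0.2893, 0.2504]
eef_rot: [0.764, 0.646, 0.002, -0.0]
force: [-0.2, -0.2, 0.5]
finger_gap: 0.0854
```

```bash
python3 - <<'E'
from h import *
import cv2,pickle
goto((.562,-.296,.17),80.2)
p=arm.camera_params('wrist');im=arm.get_image('wrist')
cv2.imwrite('pics/w3.png',im[:,:,::-1]);pickle.dump(p,open('w3.pkl','wb'))
E
```

```text
t 3.55 pos [ 0.5609 -0.2893  0.2504] xhead 80.43 F [-0.21 -0.23  0.5 ] gap 0.0854
tool shift cm [-0.67  0.2   8.03] in goal axes [-0.65  0.22  8.04] turn [ 0.003 -0.003  0.004] dist 0.081
```

View pics/w3.png

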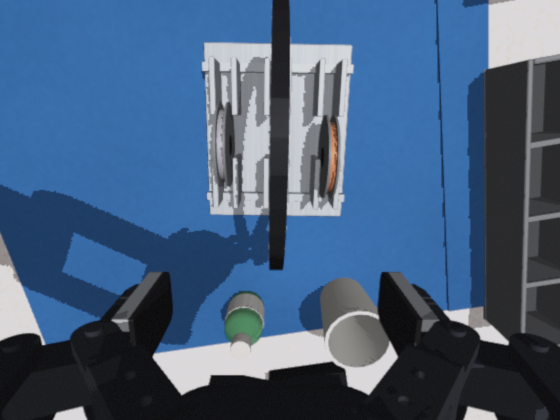

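The hoop is edge-on at columns 270–288, centred at 277, and the pads are centred at 275, so it is aligned to about 1 mm. I descend to grip about 33° off the top, on the −y side.

Request:
{"api": "arm_command", "payload": {
  "commands": [
    [[-0.4, 0.1, 2, 0, 0, 0], [-0.2, 0, 2, 0, 0, 0], [0, 0, 2, 0, 0, 0], [0, 0, 1.6, 0, 0, 0], [0, 0, 0.4, 0, 0, 0], [0, 0, 0, 0, 0, 0]]
  ]
}}

```text
time: 4.2
tool_pos: [0.5652, -0.2952, 0.1811]
eef_rot: [0.763, 0.647, 0.005, 0.009]
force: [-0.4, 0.1, 0.7]
finger_gap: 0.0854
```

```bash
python3 - <<'E'
from h import *
import cv2,pickle
goto((.562,-.296,.17),80.2)
im=arm.get_image('wrist')
cv2.imwrite('pics/w4.png',im[:,:,::-1])
E
```

```text
t 4.2 pos [ 0.5652 -0.2952  0.1811] xhead 80.58 F [-0.37  0.09  0.69] gap 0.0854
tool shift cm [-0.13 -0.33  1.11] in goal axes [-0.13 -0.3   1.11] turn [0.021 0.004 0.007] dist 0.012
```

View pics/w4.png

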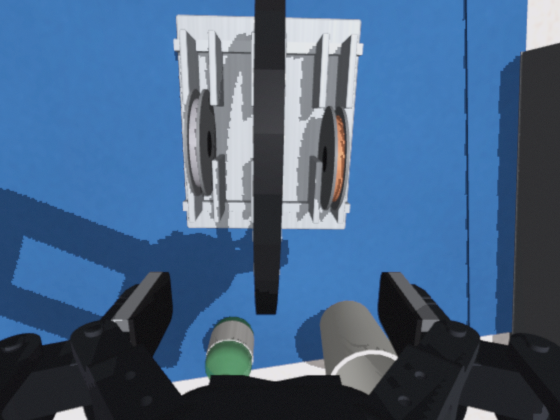

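The hoop's lower end is at column 266, about 4 mm to one side, because the tool drifted and tilted 0.02 rad on the way down. I correct that now.

Request:
{"api": "arm_command", "payload": {
  "commands": [
    [[-0.1, -0.2, 0.6, 0.02, 0, 0], [0, -0.1, 0.5, 0, 0, 0], [0, 0, 0, 0, 0, 0], [0, 0, 0, 0, 0, 0]]
  ]
}}

```text
time: 4.65
tool_pos: [0.5638, -0.2968, 0.1741]
eef_rot: [0.763, 0.647, -0.001, 0.005]
force: [0.9, -0.1, -0.7]
finger_gap: 0.0856
```

```bash
python3 - <<'E'
from h import *
import cv2,pickle
goto((.562,-.296,.17),80.2)
im=arm.get_image('wrist')
cv2.imwrite('pics/w5.png',im[:,:,::-1])
E
```

```text
t 4.65 pos [ 0.5638 -0.2968  0.1741] xhead 80.6 F [ 0.92 -0.06 -0.73] gap 0.0856
tool shift cm [ 0.05 -0.19  0.41] in goal axes [ 0.04 -0.19  0.41] turn [0.007 0.007 0.007] dist 0.005
```

View pics/w5.png

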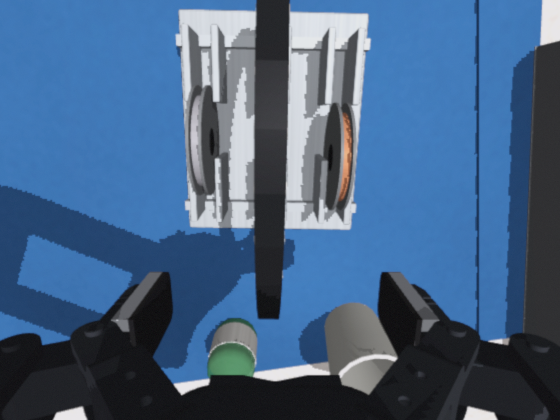

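Request:
{"api": "arm_command", "payload": {
  "commands": [
    [[0, -0.2, 0.3, 0.007, 0.005, 0], [0, 0, 0.1, 0, 0, 0], [0, 0, 0, 0, 0, 0]]
  ]
}}

```text
time: 5.0
tool_pos: [0.5616, -0.2965, 0.17]
eef_rot: [0.763, 0.647, -0.001, 0.0]
force: [0.3, -0.1, 1.0]
finger_gap: 0.0853
```

Request:
{"api": "arm_command", "payload": {
  "commands": [
    [[0, 0, 0, 0, 0, 0], [0, 0, 0, 0, 0, 0], [0, 0, 0, 0, 0, 0], [0, 0, 0, 0, 0, 0]]
  ],
  "hand": 0.5,
  "force": 60
}}

```text
time: 5.4
tool_pos: [0.5616, -0.2966, 0.17]
eef_rot: [0.763, 0.647, -0.001, 0.0]
force: [0.2, 0.1, 0.3]
finger_gap: 0.028
```

```bash
python3 - <<'E'
from h import *
import cv2,pickle
goto((.562,-.296,.17),80.2)
im=arm.get_image('wrist')
cv2.imwrite('pics/w6.png',im[:,:,::-1])
E
```

```text
t 5.4 pos [ 0.5616 -0.2966  0.17  ] xhead 80.58 F [0.18 0.08 0.34] gap 0.028
tool shift cm [ 0.06  0.03 -0.  ] in goal axes [ 0.06  0.03 -0.  ] turn [-0.001  0.002  0.007] dist 0.001
```

View pics/w6.png

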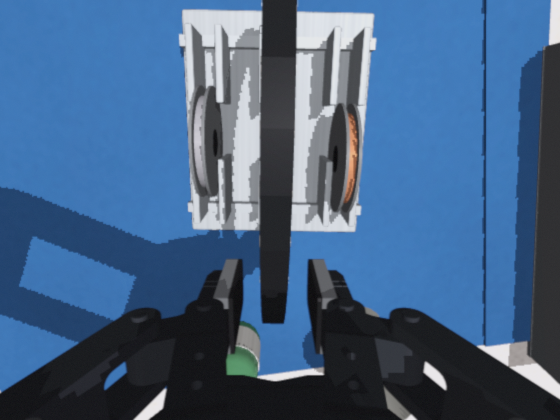

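The pads' inner edges are at columns 242 and 308, centred on the rim at about 274. Closing.

Request:
{"api": "arm_command", "payload": {
  "commands": [
    [[0, 0, 0, 0, 0, 0], [0, 0, 0, 0, 0, 0], [0, 0, 0, 0, 0, 0], [0, 0, 0, 0, 0, 0], [0, 0, 0, 0, 0, 0]]
  ],
  "hand": 1,
  "force": 60
}}

```text
time: 5.95
tool_pos: [0.5615, -0.2967, 0.1702]
eef_rot: [0.763, 0.647, -0.001, 0.0]
force: [-0.8, -0.3, -0.0]
finger_gap: 0.009
```

Request:
{"api": "arm_command", "payload": {
  "commands": [
    [[0, 0, -1, 0, 0, 0], [0, 0, -1, 0, 0, 0], [0, 0, -1.5, 0, 0, 0], [0, 0, -1.5, 0, 0, 0], [0, 0, -1.5, 0, 0, 0], [0, 0, -1.5, 0, 0, 0], [0, 0, 0, 0, 0, 0], [0, 0, 0, 0, 0, 0]]
  ]
}}

```text
time: 6.75
tool_pos: [0.5617, -0.2966, 0.2572]
eef_rot: [0.763, 0.647, -0.001, 0.001]
force: [-1.0, -0.2, -3.8]
finger_gap: 0.0087
```

```bash
python3 - <<'E'
from h import *
import cv2,pickle
goto((.562,-.296,.28),80.2)
for n in ['wrist','scene']:
  im=arm.get_image(n)
  cv2.imwrite(f'pics/l7{n}.png',im[:,:,::-1])
im=cv2.imread('pics/l7scene.png');cv2.imwrite('pics/l7s.png',cv2.resize(im[90:290,130:360],None,fx=2.6,fy=2.6))
E
```

```text
t 6.75 pos [ 0.5617 -0.2966  0.2572] xhead 80.58 F [-0.98 -0.2  -3.79] gap 0.0087
tool shift cm [ 0.06  0.02 -2.29] in goal axes [ 0.07  0.02 -2.28] turn [-0.     0.003  0.007] dist 0.023
```

View pics/l7wrist.png

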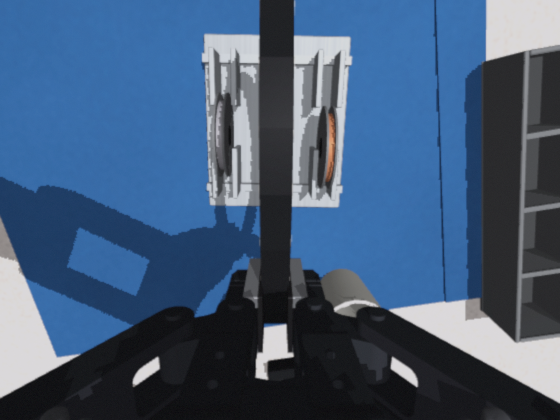

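View pics/l7s.png

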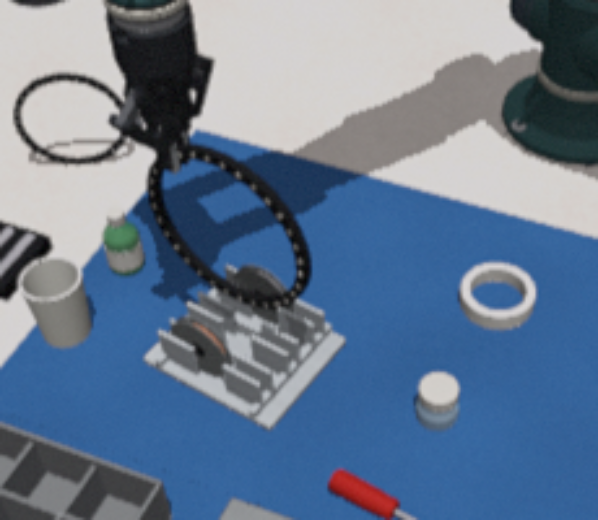

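The hoop is lifted clear, with a gap of 8.7 mm and weight felt. I carry it toward the stand, to a waiting place in front of the tip.

Request:
{"api": "arm_command", "payload": {
  "commands": [
    [[1, 0, -1, 0, 0, -0.05], [2, -0.5, -1, 0, 0, -0.05], [3, -1, -0.5, 0, 0, -0.05], [4, -1, 0, 0, 0, -0.05], [4, -1, 0, 0, 0, 0], [4, -1, 0, 0, 0, 0], [4, -1, 0, 0, 0, 0], [4, -1, 0, 0, 0, 0]]
  ]
}}

```text
time: 7.65
tool_pos: [0.4892, -0.0271, 0.2767]
eef_rot: [0.691, 0.723, -0.003, -0.006]
force: [0.9, 0.2, -2.7]
finger_gap: 0.0087
```

```bash
python3 - <<'E'
from h import *
goto((.426,.2135,.28),92)
E
```

```text
t 7.65 pos [ 0.4892 -0.0271  0.2767] xhead 92.53 F [ 0.86  0.22 -2.68] gap 0.0087
tool shift cm [24.32 -5.25 -0.15] in goal axes [24.27 -5.47 -0.33] turn [-0.013 -0.005  0.009] dist 0.249
```

Request:
{"api": "arm_command", "payload": {
  "commands": [
    [[3, -3, 0, -0.01, 0, 0], [3.5, -2.5, 0, 0, 0, 0], [4, -0.8, 0, 0, 0, 0], [4, 0, 0, 0, 0, 0], [4, 0, 0, 0, 0, 0], [3, 0, 0, 0, 0, 0], [0, 0, 0, 0, 0, 0], [0, 0, 0, 0, 0, 0]]
  ]
}}

```text
time: 8.45
tool_pos: [0.3988, 0.2015, 0.2774]
eef_rot: [0.683, 0.73, 0.001, -0.006]
force: [-0.6, -0.3, -2.9]
finger_gap: 0.0086
```

```bash
python3 - <<'E'
from h import *
import cv2,pickle
goto((.426,.2135,.28),92)
for n in ['wrist','scene','top']:
  p=arm.camera_params(n);im=arm.get_image(n);pickle.dump(p,open(f'a8{n}.pkl','wb'))
  cv2.imwrite(f'pics/a8{n}.png',im[:,:,::-1])
im=cv2.imread('pics/a8scene.png');cv2.imwrite('pics/a8s.png',cv2.resize(im[130:290,330:480],None,fx=3.7,fy=3.7,interpolation=cv2.INTER_CUBIC))
im=cv2.imread('pics/a8top.png');cv2.imwrite('pics/a8t.png',cv2.resize(im[170:300,100:260],None,fx=4.5,fy=4.5,interpolation=cv2.INTER_CUBIC))
E
```

```text
t 8.45 pos [0.3988 0.2015 0.2774] xhead 93.79 F [-0.61 -0.26 -2.91] gap 0.0086
tool shift cm [ 1.02  2.79 -0.27] in goal axes [ 1.1   2.76 -0.26] turn [-0.007 -0.009  0.031] dist 0.03
```

View pics/a8wrist.png

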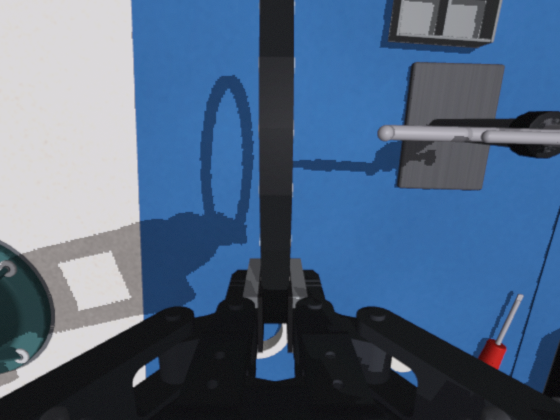

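View pics/a8s.png

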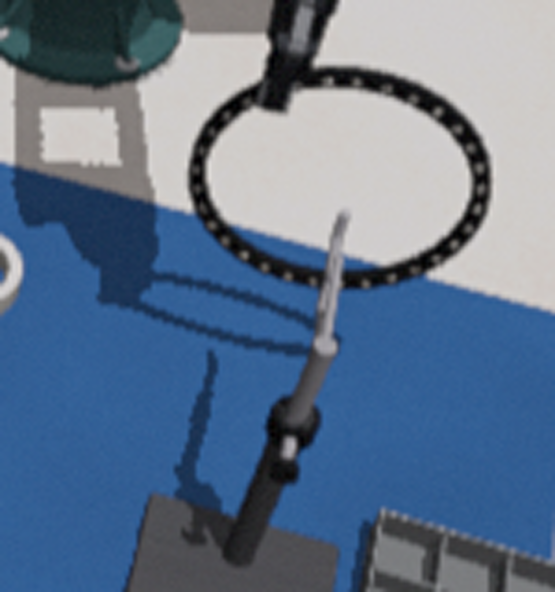

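View pics/a8t.png

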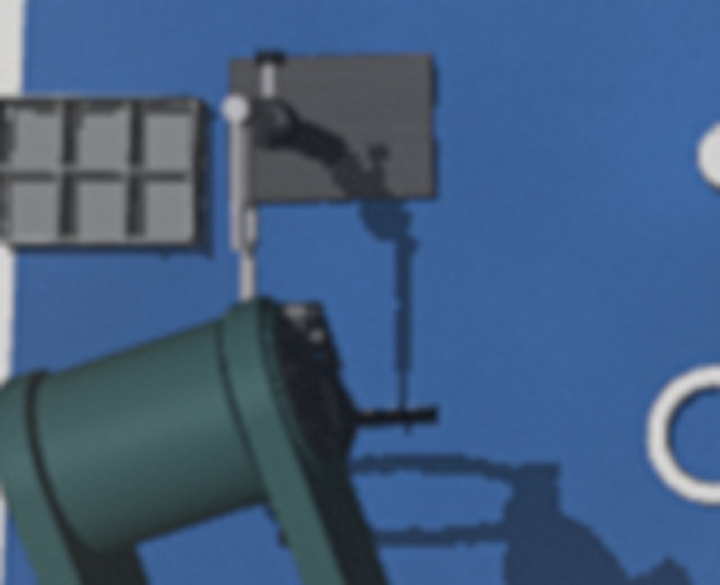

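The wrist view shows the hook tip at (387,133), the keeper end near (487,136) and the rim at columns 260–294. I measure the hook again from the wrist, and the hoop's centre in the gripper from its lamp dots.

```bash
python3 - <<'E'
from h import *
import pickle
from scipy.optimize import least_squares
S=pickle.load(open('a8scene.pkl','rb'));W=pickle.load(open('a8wrist.pkl','rb'));T=pickle.load(open('a8top.pkl','rb'))
s=arm.get_state();R=Ro.from_quat(s['eef_rot']).as_matrix();tcp=s['tool_pos'];n=R[:,1]
print('tcp',tcp,'tooly',n)
D=np.array([(328,75),(385,83),(412,95),(437,108),(457,127),(472,150),(480,180),(472,210),(460,230),(440,250),(412,265),(380,277),(348,282),(312,281),(280,275),(252,262),(228,245),(210,222),(200,195),(198,168),(207,140),(225,115)])/3.7+[330,130]
P=[]
for u,v in D:
    o,d=ray(S,u,v);P.append(o+d*((n@(tcp-o)+.005)/(n@d)))
P=np.array(P);q=(P-tcp)@R   # tool coords
f=lambda c:np.hypot(q[:,0]-c[0],q[:,2]-c[1])-c[2]
r=least_squares(f,[.05,.06,.094]);print('hoop centre tool x,z, r',r.x,'rms',r.fun.std())
c=tcp+R@np.array([r.x[0],0,r.x[1]]);print('centre',c)
# tips
tip=tri([(S,422.7,188.4),(W,386.5,133)]);print('tip S+W',tip)
tip=tri([(T,140+97/7,170+508/7),(W,386.5,133)]);print('tip T+W',tip)
for z in (.236,.241,.247,.252): print(z,'tip',plane(W,386.5,133,z),'S',plane(S,422.7,188.4,z),'T',plane(T,140+97/7,170+508/7,z))
E
python3 - <<'E'
import cv2
im=cv2.imread('pics/a8wrist.png');cv2.imwrite('pics/a8w.png',cv2.resize(im[90:180,360:560],None,fx=4,fy=4,interpolation=cv2.INTER_CUBIC))
E
```

```text
tcp [0.3998042  0.20024679 0.27752138] tooly [ 0.99802447  0.06252595 -0.00613752]
hoop centre tool x,z, r [0.05745192 0.05791943 0.09405333] rms 0.0019138523685687402
centre [0.39582584 0.25811769 0.22015838]
tip S+W (array([0.45011544, 0.26720829, 0.23994507]), [np.float64(0.0007205445503909375), np.float64(0.0007205445503910549)])
tip T+W (array([0.45397391, 0.26598972, 0.22627908]), [np.float64(0.000401915897300058), np.float64(0.00040191589729995523)])
0.236 tip [0.45126745 0.26642748 0.236     ] S [0.44577449 0.26837197 0.236     ] T [0.45355647 0.2630678  0.236     ]
0.241 tip [0.44972167 0.26650781 0.241     ] S [0.45134649 0.26780777 0.241     ] T [0.45348331 0.26172149 0.241     ]
0.247 tip [0.44786674 0.26660421 0.247     ] S [0.45803288 0.26713073 0.247     ] T [0.45339552 0.26010593 0.247     ]
0.252 tip [0.44632096 0.26668455 0.252     ] S [0.46360488 0.26656653 0.252     ] T [0.45332236 0.25875962 0.252     ]
```

View pics/a8w.png

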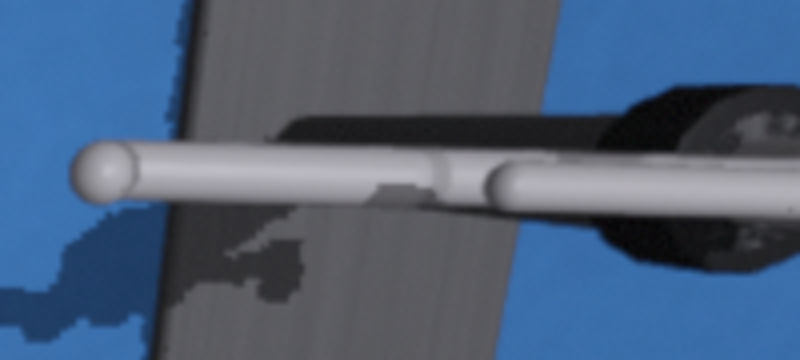

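From the scene and wrist views the tip is at z = 0.240, so the seat is about 0.216 m. The hoop centre is 57 mm along tool x and 58 mm below the TCP, with a dot radius of 94 mm as expected. I bring the rim over the landing.

Request:
{"api": "arm_command", "payload": {
  "commands": [
    [[0.5, 2, 0, -0.005, -0.005, 0.02], [0.4, 2, 0, 0, 0, 0.01], [0, 2, 0, 0, 0, 0], [0, 1.8, 0, 0, 0, 0], [0, 0.3, 0, 0, 0, 0], [0, 0, 0, 0, 0, 0]]
  ]
}}

```text
time: 9.2
tool_pos: [0.4835, 0.2057, 0.2774]
eef_rot: [0.7, 0.714, 0.0, -0.002]
force: [0.1, 0.6, -2.5]
finger_gap: 0.009
```

```bash
cat >> h.py <<'E'
def hoop(h=0.057,k=0.058,org=(.512,.2685),head=2.0,seat=.216):
    s=arm.get_state();R=Ro.from_quat(s['eef_rot']).as_matrix()
    c=s['tool_pos']+R@np.array([h,0,k]);a=np.radians(head);d=c[:2]-np.array(org)
    print('hoop centre stand x %.1f y %.1f inner-top above seat %.1f mm; centre z %.4f'%(1e3*(d@[np.cos(a),np.sin(a)]),1e3*(d@[-np.sin(a),np.cos(a)]),1e3*(c[2]+.088-seat),c[2]),'xhead',np.degrees(np.arctan2(R[1,0],R[0,0])).round(2),'zaxis',R[:,2].round(4),'yaxis',R[:,1].round(4),'F',s['force'].round(2),'tq',s['wrist_torque'].round(3))
E
python3 - <<'E'
from h import *
import cv2
hoop()
im=arm.get_image('wrist');hoop()
cv2.imwrite('pics/w9.png',im[:,:,::-1])
E
```

```text
hoop centre stand x -30.0 y -4.7 inner-top above seat 91.6 mm; centre z 0.2196 xhead 91.15 zaxis [-0.0022  0.0025 -1.    ] yaxis [ 0.9998  0.02   -0.0022] F [ 0.1   0.56 -2.49] tq [-0.205 -0.008  0.013]
hoop centre stand x -30.2 y -4.8 inner-top above seat 91.5 mm; centre z 0.2195 xhead 91.15 zaxis [-0.002   0.0023 -1.    ] yaxis [ 0.9998  0.0201 -0.002 ] F [ 1.12 -0.66 -2.3 ] tq [-0.185 -0.015  0.026]
```

View pics/w9.png

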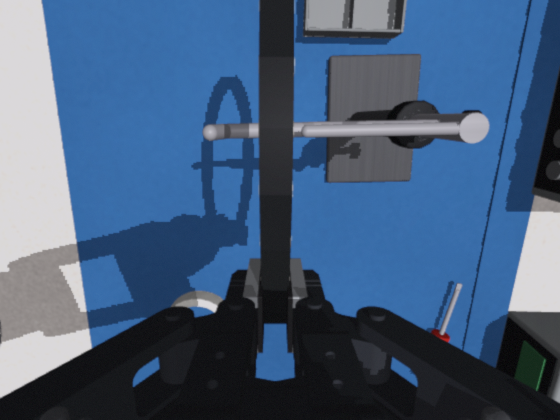

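```bash
python3 - <<'E'
from h import *
W=arm.camera_params('wrist');s=arm.get_state();R=Ro.from_quat(s['eef_rot']).as_matrix()
t=plane(W,209.5,132,.240);k=plane(W,302,130,.243);p=plane(W,473,126.5,.245)
for n,X in (('tip',t),('keeperend',k),('pole',p)): print(n,X,'tool mm',(1e3*(X-s['tool_pos'])@R).round(1))
d=p-t;print(np.degrees(np.arctan2(d[1],d[0])),np.hypot(d[0],d[1]))
E
```

```text
tip [0.44820799 0.26650119 0.24      ] tool mm [ 61.5 -33.8  37.6]
keeperend [0.4946067  0.26855449 0.243     ] tool mm [62.7 12.6 34.5]
pole [0.57792826 0.27202178 0.245     ] tool mm [64.5 96.  32.3]
2.4369007802746068 0.12983769149132207
```

Request:
{"api": "arm_command", "payload": {
  "commands": [
    [[0.3, -0.4, 0.5, 0, 0, -0.02], [0.2, -0.3, 1, 0, 0, 0], [0, 0, 1.5, 0, 0, 0], [0, 0, 1.5, 0, 0, 0], [0, 0, 1, 0, 0, 0], [0, 0, 0, 0, 0, 0], [0, 0, 0, 0, 0, 0]]
  ]
}}

```text
time: 9.95
tool_pos: [0.47, 0.2112, 0.2189]
eef_rot: [0.691, 0.723, -0.0, -0.002]
force: [-0.8, 0.8, -2.4]
finger_gap: 0.0083
```

```bash
sed -i 's/head=2.0/head=2.4/' h.py; python3 - <<'E'
from h import *
import cv2
hoop()
im=arm.get_image('wrist');hoop()
cv2.imwrite('pics/w10.png',im[:,:,::-1])
E
```

```text
hoop centre stand x -44.7 y 1.7 inner-top above seat 33.1 mm; centre z 0.1611 xhead 92.55 zaxis [-0.0037  0.0029 -1.    ] yaxis [ 0.999   0.0445 -0.0035] F [-0.79  0.82 -2.41] tq [-0.197 -0.041  0.02 ]
hoop centre stand x -44.7 y 1.7 inner-top above seat 33.1 mm; centre z 0.1611 xhead 92.55 zaxis [-0.0039  0.0028 -1.    ] yaxis [ 0.999   0.0445 -0.0038] F [-0.69 -0.01 -3.82] tq [-0.183  0.027  0.038]
```

View pics/w10.png

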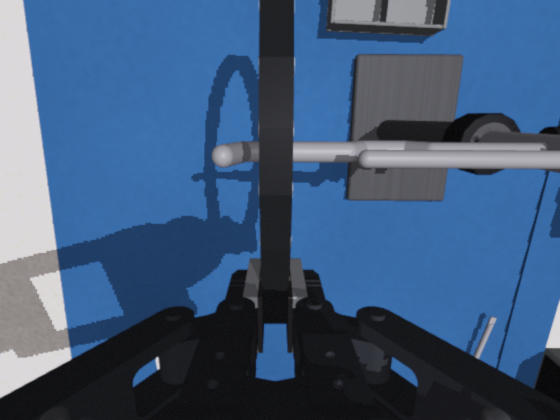

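Request:
{"api": "arm_command", "payload": {
  "commands": [
    [[0, 0.4, 0.4, 0, 0, 0], [0, 0.3, 0.4, 0, 0, 0], [0, 0, 0.3, 0, 0, 0], [0, 0, 0, 0, 0, 0], [0, 0, 0, 0, 0, 0]]
  ]
}}

```text
time: 10.5
tool_pos: [0.479, 0.2119, 0.2091]
eef_rot: [0.691, 0.723, 0.002, -0.001]
force: [0.6, -1.1, -2.4]
finger_gap: 0.0087
```

```bash
python3 - <<'E'
from h import *
hoop()
E
```

```text
hoop centre stand x -35.5 y 2.1 inner-top above seat 23.3 mm; centre z 0.1513 xhead 92.54 zaxis [ 1.e-04  4.e-03 -1.e+00] yaxis [9.99e-01 4.44e-02 3.00e-04] F [ 0.57 -1.06 -2.38] tq [-0.133  0.019 -0.041]
```

Request:
{"api": "arm_command", "payload": {
  "commands": [
    [[0, 0, 0.3, 0, 0, 0], [0, 0, 0.3, 0, 0, 0], [0, 0, 0.2, 0, 0, 0], [0, 0, 0, 0, 0, 0], [0, 0, 0, 0, 0, 0]]
  ]
}}

```text
time: 11.0
tool_pos: [0.479, 0.2119, 0.2006]
eef_rot: [0.691, 0.723, 0.002, -0.001]
force: [-0.7, -0.7, -2.0]
finger_gap: 0.0086
```

```bash
cat > look.py <<'E'
from h import *
import cv2,sys
hoop()
for n in sys.argv[2:]:
    im=arm.get_image(n)[:,:,::-1]
    if n=='scene': im=cv2.resize(im[130:290,330:480],None,fx=3.7,fy=3.7,interpolation=cv2.INTER_CUBIC)
    cv2.imwrite(f'pics/{sys.argv[1]}{n}.png',im)
if len(sys.argv)>2: hoop()
E
python3 look.py v11 scene wrist
```

```text
hoop centre stand x -35.4 y 2.1 inner-top above seat 14.9 mm; centre z 0.1429 xhead 92.53 zaxis [ 6.0e-04  4.2e-03 -1.0e+00] yaxis [9.99e-01 4.42e-02 8.00e-04] F [-0.67 -0.69 -2.03] tq [-0.182 -0.041 -0.024]
hoop centre stand x -35.3 y 2.1 inner-top above seat 15.0 mm; centre z 0.1430 xhead 92.53 zaxis [ 7.0e-04  4.2e-03 -1.0e+00] yaxis [9.99e-01 4.42e-02 9.00e-04] F [-0.08  0.4  -2.33] tq [-0.222  0.011  0.029]
```

View pics/v11scene.png

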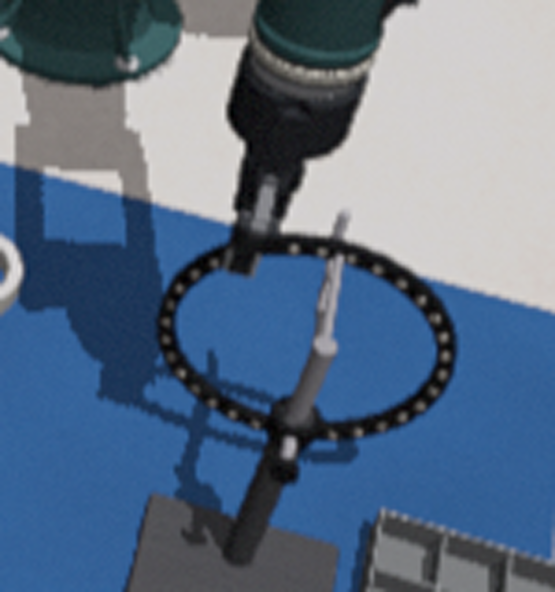

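View pics/v11wrist.png

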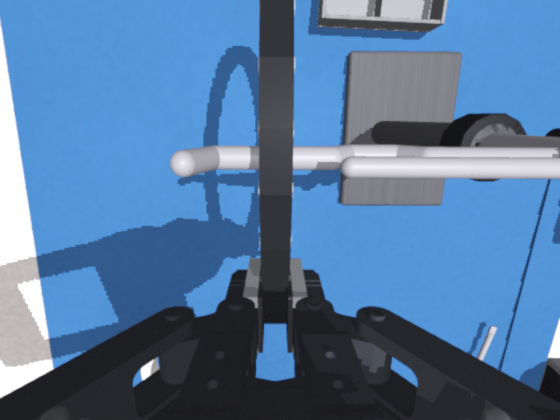

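The scene view shows the rim encircling the hook. In the wrist view it sits between the tip (185,163) and the keeper end (345,168). I let it down by feel.

Request:
{"api": "arm_command", "payload": {
  "commands": [
    [[0, 0, 0.15, 0, 0, 0], [0, 0, 0.15, 0, 0, 0], [0, 0, 0, 0, 0, 0]]
  ]
}}

```text
time: 11.4
tool_pos: [0.4795, 0.2121, 0.2005]
eef_rot: [0.691, 0.723, 0.003, -0.001]
force: [-0.8, 0.1, -1.1]
finger_gap: 0.0089
```

Request:
{"api": "arm_command", "payload": {
  "commands": [
    [[0, 0, 0.1, 0, 0, 0], [0, 0, 0, 0, 0, 0]]
  ]
}}

```text
time: 11.6
tool_pos: [0.4797, 0.2122, 0.2002]
eef_rot: [0.691, 0.723, 0.004, -0.0]
force: [-1.2, -0.6, -0.0]
finger_gap: 0.0084
```

```bash
python3 look.py x
```

```text
hoop centre stand x -34.5 y 2.5 inner-top above seat 14.5 mm; centre z 0.1425 xhead 92.56 zaxis [ 0.0051  0.0061 -1.    ] yaxis [0.999  0.0446 0.0054] F [-1.18 -0.65 -0.04] tq [-0.108  0.234  0.107]
```

The hook is felt: z stopped at 0.2003 while Fz went from about −2.5 to about 0 N. The landing is therefore about 6 mm higher than my picture estimate. I slide in under the keeper in small steps and watch the forces.

Request:
{"api": "arm_command", "payload": {
  "commands": [
    [[0, 0.2, 0, 0, 0, 0], [0, 0.2, 0, 0, 0, 0], [0, 0.2, 0, 0, 0, 0], [0, 0, 0, 0, 0, 0]]
  ]
}}

```text
time: 12.0
tool_pos: [0.4851, 0.2131, 0.2]
eef_rot: [0.691, 0.723, 0.003, -0.001]
force: [-1.6, -0.1, 1.2]
finger_gap: 0.0088
```

```bash
python3 look.py v12 scene wrist
```

```text
hoop centre stand x -29.3 y 3.1 inner-top above seat 14.4 mm; centre z 0.1424 xhead 92.63 zaxis [ 0.0025  0.0069 -1.    ] yaxis [0.9989 0.0458 0.0028] F [-1.62 -0.14  1.24] tq [-0.028  0.237  0.106]
hoop centre stand x -29.3 y 3.1 inner-top above seat 14.5 mm; centre z 0.1425 xhead 92.62 zaxis [ 0.0028  0.007  -1.    ] yaxis [0.999  0.0457 0.0031] F [-1.25 -1.18  1.32] tq [0.001 0.185 0.015]
```

View pics/v12wrist.png

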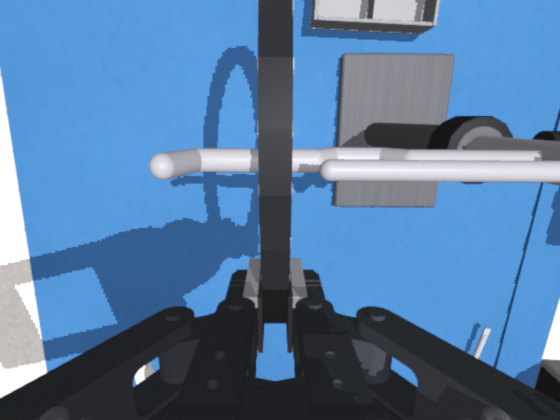

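View pics/v12scene.png

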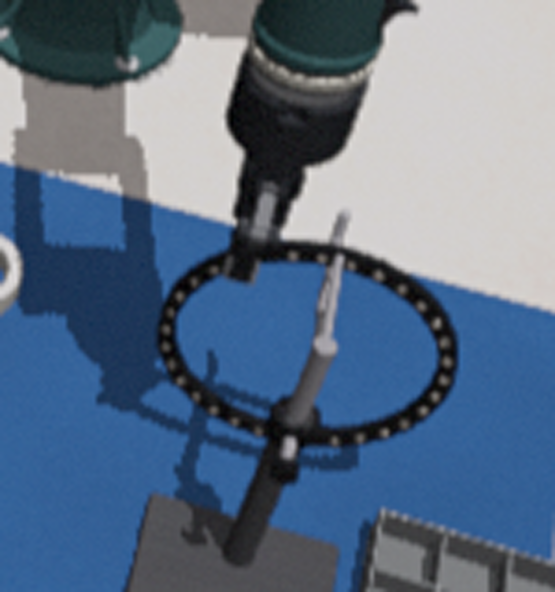

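Request:
{"api": "arm_command", "payload": {
  "commands": [
    [[0, 0.2, -0.05, 0, 0, 0], [0, 0.2, 0, 0, 0, 0], [0, 0.2, 0, 0, 0, 0], [0, 0, 0, 0, 0, 0]]
  ]
}}

```text
time: 12.5
tool_pos: [0.4913, 0.2134, 0.2001]
eef_rot: [0.691, 0.723, 0.003, -0.002]
force: [-1.3, 0.2, 1.0]
finger_gap: 0.0085
```

```bash
python3 look.py v13
```

```text
hoop centre stand x -23.1 y 3.3 inner-top above seat 14.5 mm; centre z 0.1425 xhead 92.63 zaxis [ 0.0016  0.007  -1.    ] yaxis [0.9989 0.0459 0.002 ] F [-1.28  0.16  1.01] tq [-0.081  0.208  0.096]
```

Request:
{"api": "arm_command", "payload": {
  "commands": [
    [[0, 0.2, -0.02, 0, 0, 0], [0, 0.2, 0, 0, 0, 0], [0, 0, 0, 0, 0, 0]]
  ]
}}

```text
time: 12.8
tool_pos: [0.4959, 0.2136, 0.2001]
eef_rot: [0.691, 0.723, 0.003, -0.002]
force: [-1.8, 0.4, 0.5]
finger_gap: 0.0086
```

Request:
{"api": "arm_command", "payload": {
  "commands": [
    [[0, 0.2, 0, 0, 0, 0], [0, 0.2, 0, 0, 0, 0], [0, 0, 0, 0, 0, 0]]
  ]
}}

```text
time: 13.1
tool_pos: [0.5004, 0.2138, 0.2001]
eef_rot: [0.691, 0.723, 0.003, -0.002]
force: [-0.2, 0.9, 0.0]
finger_gap: 0.0085
```

```bash
python3 look.py v14 wrist scene
```

```text
hoop centre stand x -13.9 y 3.3 inner-top above seat 14.5 mm; centre z 0.1425 xhead 92.62 zaxis [ 0.0024  0.007  -1.    ] yaxis [0.999  0.0456 0.0027] F [-0.16  0.88  0.03] tq [-0.004  0.129  0.045]
hoop centre stand x -14.0 y 3.3 inner-top above seat 14.5 mm; centre z 0.1425 xhead 92.61 zaxis [ 0.0025  0.007  -1.    ] yaxis [0.999  0.0456 0.0028] F [-0.56 -0.61 -0.17] tq [-0.015  0.052  0.011]
```

View pics/v14wrist.png

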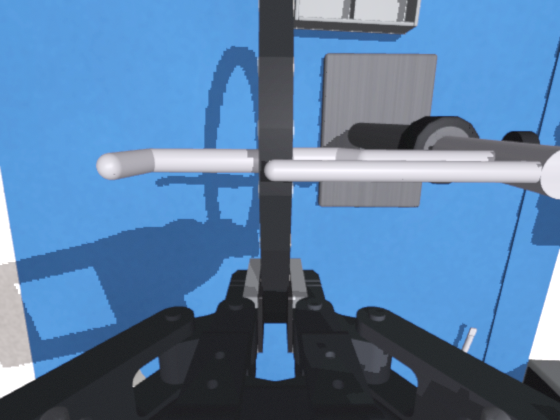

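The keeper end (268,170) now lies over the rim, so the rim is under the keeper at x≈−14 mm by both measures. Forces are low. I slide on to the seat middle.

Request:
{"api": "arm_command", "payload": {
  "commands": [
    [[0, 0.2, 0, 0, 0, 0], [0, 0.2, 0, 0, 0, 0], [0, 0.2, 0, 0, 0, 0], [0, 0, 0, 0, 0, 0]]
  ]
}}

```text
time: 13.6
tool_pos: [0.5069, 0.2136, 0.1986]
eef_rot: [0.691, 0.723, 0.002, -0.001]
force: [0.6, -0.3, -2.4]
finger_gap: 0.0088
```

Request:
{"api": "arm_command", "payload": {
  "commands": [
    [[0, 0.2, 0, 0, 0, 0], [0, 0.2, 0, 0, 0, 0], [0, 0.1, 0, 0, 0, 0], [0, 0, 0, 0, 0, 0]]
  ]
}}

```text
time: 14.0
tool_pos: [0.5122, 0.2134, 0.197]
eef_rot: [0.691, 0.723, 0.001, -0.002]
force: [-0.1, -0.7, -2.4]
finger_gap: 0.0088
```

```bash
python3 look.py v15 wrist
```

```text
hoop centre stand x -2.3 y 2.2 inner-top above seat 11.3 mm; centre z 0.1393 xhead 92.55 zaxis [-5.0e-04  4.2e-03 -1.0e+00] yaxis [ 9.99e-01  4.45e-02 -4.00e-04] F [-0.13 -0.7  -2.45] tq [-0.127  0.015 -0.021]
hoop centre stand x -2.4 y 2.2 inner-top above seat 11.3 mm; centre z 0.1393 xhead 92.55 zaxis [-6.0e-04  4.1e-03 -1.0e+00] yaxis [ 9.99e-01  4.45e-02 -4.00e-04] F [ 0.22 -0.44 -3.31] tq [-0.088 -0.016  0.034]
```

View pics/v15wrist.png

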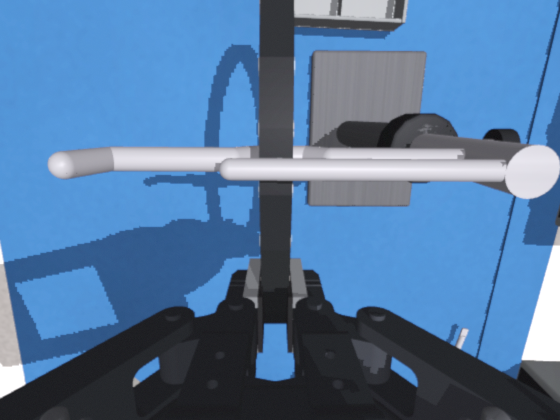

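It has dropped off the landing edge, is free of contact, and sits at x≈−2.4. I move on 2 mm and lower into the seat.

Request:
{"api": "arm_command", "payload": {
  "commands": [
    [[0, 0.2, 0.1, 0, 0, 0], [0, 0, 0.2, 0, 0, 0], [0, 0, 0.1, 0, 0, 0], [0, 0, 0, 0, 0, 0]]
  ]
}}

```text
time: 14.45
tool_pos: [0.5141, 0.2136, 0.1927]
eef_rot: [0.691, 0.723, 0.001, -0.002]
force: [-0.4, -0.1, -2.5]
finger_gap: 0.0084
```

```bash
python3 look.py v16
```

```text
hoop centre stand x -0.3 y 2.3 inner-top above seat 6.9 mm; centre z 0.1349 xhead 92.56 zaxis [-6.0e-04  4.1e-03 -1.0e+00] yaxis [ 9.99e-01  4.46e-02 -4.00e-04] F [-0.37 -0.06 -2.46] tq [-0.113  0.072  0.006]
```

Request:
{"api": "arm_command", "payload": {
  "commands": [
    [[0, 0, 0.1, 0, 0, 0], [0, 0, 0.1, 0, 0, 0], [0, 0, 0, 0, 0, 0]]
  ]
}}

```text
time: 14.75
tool_pos: [0.5144, 0.2137, 0.1926]
eef_rot: [0.691, 0.723, 0.002, -0.001]
force: [-0.6, 0.3, -1.9]
finger_gap: 0.0089
```

Request:
{"api": "arm_command", "payload": {
  "commands": [
    [[0, 0, 0.1, 0, 0, 0], [0, 0, 0, 0, 0, 0], [0, 0, 0, 0, 0, 0]]
  ]
}}

```text
time: 15.05
tool_pos: [0.5146, 0.2137, 0.1923]
eef_rot: [0.691, 0.723, 0.003, -0.001]
force: [-0.6, 0.1, -0.7]
finger_gap: 0.0088
```

```bash
python3 look.py v17
```

```text
hoop centre stand x 0.3 y 2.5 inner-top above seat 6.6 mm; centre z 0.1346 xhead 92.57 zaxis [ 0.0028  0.0054 -1.    ] yaxis [0.999  0.0449 0.0031] F [-0.65  0.08 -0.68] tq [-0.096  0.119  0.042]
```

Contact came at z=0.1923, 7.8 mm below the landing, which matches the 8 mm seat depth. I load it slightly more and hold for over a second.

Request:
{"api": "arm_command", "payload": {
  "commands": [
    [[0, 0, 0.08, 0, 0, 0], [0, 0, 0, 0, 0, 0], [0, 0, 0, 0, 0, 0], [0, 0, 0, 0, 0, 0]]
  ]
}}

```text
time: 15.45
tool_pos: [0.5146, 0.2138, 0.1922]
eef_rot: [0.691, 0.723, 0.003, -0.001]
force: [-0.9, -0.3, 1.2]
finger_gap: 0.0085
```

Request:
{"api": "arm_command", "payload": {
  "commands": [
    [[0, 0, 0, 0, 0, 0], [0, 0, 0, 0, 0, 0], [0, 0, 0, 0, 0, 0], [0, 0, 0, 0, 0, 0], [0, 0, 0, 0, 0, 0], [0, 0, 0, 0, 0, 0], [0, 0, 0, 0, 0, 0], [0, 0, 0, 0, 0, 0]]
  ]
}}

```text
time: 16.25
tool_pos: [0.5146, 0.2138, 0.1922]
eef_rot: [0.691, 0.723, 0.003, -0.001]
force: [-1.4, -1.0, 0.6]
finger_gap: 0.0087
```

```bash
python3 look.py v18 wrist scene
```

```text
hoop centre stand x 0.4 y 2.6 inner-top above seat 6.5 mm; centre z 0.1345 xhead 92.58 zaxis [ 0.0034  0.0057 -1.    ] yaxis [0.999  0.045  0.0037] F [-1.41 -1.    0.59] tq [-0.055  0.137  0.065]
hoop centre stand x 0.4 y 2.6 inner-top above seat 6.5 mm; centre z 0.1345 xhead 92.58 zaxis [ 0.0035  0.0058 -1.    ] yaxis [0.999  0.045  0.0037] F [-1.52 -0.63  0.08] tq [-0.094  0.152  0.028]
```

View pics/v18wrist.png

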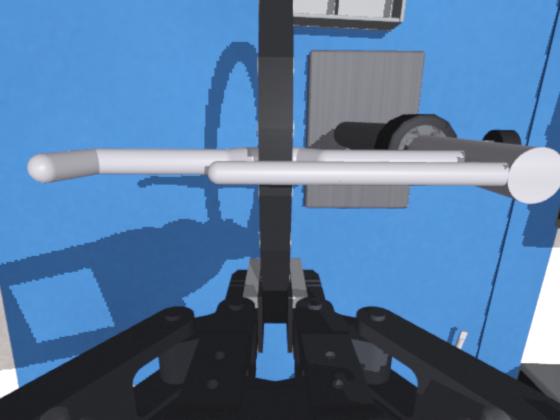

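View pics/v18scene.png

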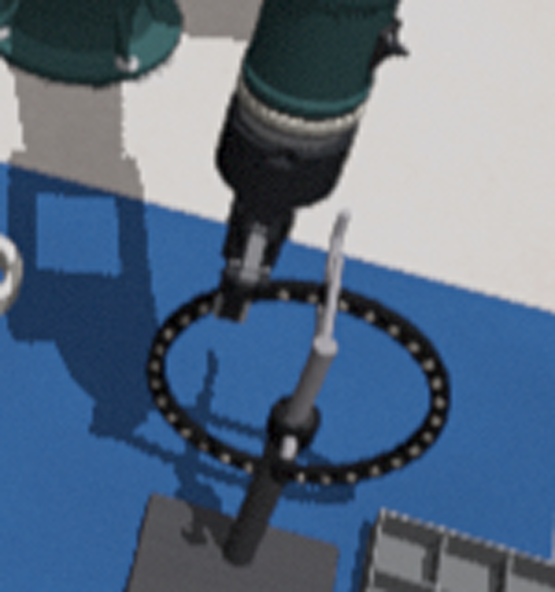

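The rim sits in the notch under the keeper. It has carried about 3 N for 0.9 s while held. I hold a little longer, then open gently.

Request:
{"api": "arm_command", "payload": {
  "commands": [
    [[0, 0, 0, 0, 0, 0], [0, 0, 0, 0, 0, 0], [0, 0, 0, 0, 0, 0], [0, 0, 0, 0, 0, 0], [0, 0, 0, 0, 0, 0]]
  ]
}}

```text
time: 16.85
tool_pos: [0.5146, 0.2138, 0.1921]
eef_rot: [0.691, 0.723, 0.003, -0.001]
force: [-0.3, -1.3, 0.2]
finger_gap: 0.0087
```

Request:
{"api": "arm_command", "payload": {
  "commands": [
    [[0, 0, 0, 0, 0, 0], [0, 0, 0, 0, 0, 0], [0, 0, 0, 0, 0, 0], [0, 0, 0, 0, 0, 0], [0, 0, 0, 0, 0, 0]]
  ],
  "hand": 0.4
}}

```text
time: 17.35
tool_pos: [0.5154, 0.2144, 0.192]
eef_rot: [0.691, 0.723, 0.004, -0.001]
force: [0.1, 0.6, -0.2]
finger_gap: 0.0257
```

```bash
python3 look.py v19 wrist scene
```

```text
hoop centre stand x 1.3 y 3.2 inner-top above seat 6.4 mm; centre z 0.1344 xhead 92.57 zaxis [ 0.0052  0.007  -1.    ] yaxis [0.999  0.0448 0.0056] F [ 0.12  0.62 -0.19] tq [0.03  0.005 0.031]
hoop centre stand x 1.3 y 3.1 inner-top above seat 6.4 mm; centre z 0.1344 xhead 92.57 zaxis [ 0.0052  0.0069 -1.    ] yaxis [0.999  0.0448 0.0056] F [-0.04 -0.31  0.01] tq [-0.013  0.075  0.033]
```

View pics/v19wrist.png

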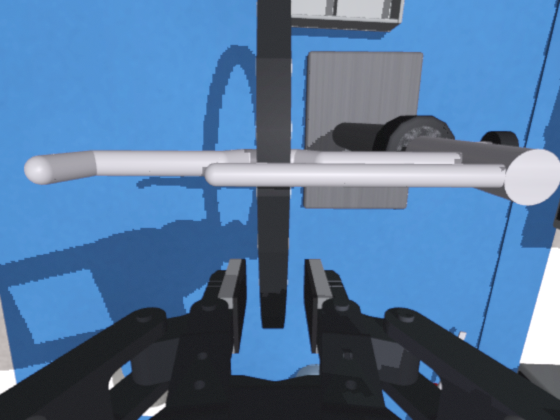

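View pics/v19scene.png

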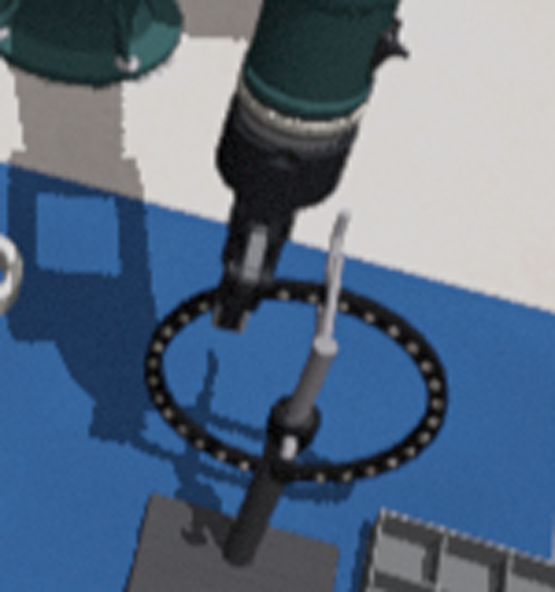

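The hoop hangs free between the open pads, which are at columns 240 and 308 with the rim at 273. I open further and rise straight up.

Request:
{"api": "arm_command", "payload": {
  "commands": [
    [[0, 0, 0, 0, 0, 0], [0, 0, 0, 0, 0, 0], [0, 0, 0, 0, 0, 0], [0, 0, -0.5, 0, 0, 0], [0, 0, -1, 0, 0, 0], [0, 0, -1.5, 0, 0, 0], [0, 0, -2, 0, 0, 0], [0, 0, -2, 0, 0, 0]]
  ],
  "hand": -0.2
}}

```text
time: 18.25
tool_pos: [0.5137, 0.2134, 0.263]
eef_rot: [0.691, 0.723, 0.002, -0.002]
force: [0.5, -0.3, -0.1]
finger_gap: 0.0512
```

Request:
{"api": "arm_command", "payload": {
  "commands": [
    [[0, 0, -2, 0, 0, 0], [0, 0, -2, 0, 0, 0], [0, 0, -2, 0, 0, 0], [0, 0, 0, 0, 0, 0], [0, 0, 0, 0, 0, 0], [0, 0, 0, 0, 0, 0], [0, 0, 0, 0, 0, 0], [0, 0, 0, 0, 0, 0]]
  ]
}}

```text
time: 19.05
tool_pos: [0.514, 0.2132, 0.3312]
eef_rot: [0.691, 0.723, 0.005, 0.0]
force: [-0.5, 0.6, 0.2]
finger_gap: 0.0516
```

Request:
{"api": "arm_command", "payload": {
  "commands": [
    [[0, 0, 0, 0, 0, 0], [0, 0, 0, 0, 0, 0], [0, 0, 0, 0, 0, 0], [0, 0, 0, 0, 0, 0], [0, 0, 0, 0, 0, 0], [0, 0, 0, 0, 0, 0], [0, 0, 0, 0, 0, 0], [0, 0, 0, 0, 0, 0]]
  ]
}}

```text
time: 19.85
tool_pos: [0.5135, 0.213, 0.3289]
eef_rot: [0.691, 0.723, 0.003, -0.001]
force: [0.5, -0.6, 0.7]
finger_gap: 0.0515
```

```bash
python3 look.py v20 wrist scene; python3 look.py v21 wrist scene
python3 - <<'E'
import cv2
for n in('wrist','scene'):print(n,cv2.absdiff(cv2.imread(f'pics/v20{n}.png'),cv2.imread(f'pics/v21{n}.png')).max())
E
```

```text
hoop centre stand x -0.8 y 1.9 inner-top above seat 143.2 mm; centre z 0.2712 xhead 92.57 zaxis [ 0.0032  0.0064 -1.    ] yaxis [0.999  0.0448 0.0035] F [ 0.51 -0.57  0.69] tq [ 0.004 -0.005  0.012]
hoop centre stand x -0.8 y 1.9 inner-top above seat 143.2 mm; centre z 0.2712 xhead 92.57 zaxis [ 0.0032  0.0064 -1.    ] yaxis [0.999  0.0448 0.0035] F [ 0.39 -0.04  1.15] tq [-0.027 -0.04   0.019]
hoop centre stand x -0.8 y 1.9 inner-top above seat 143.2 mm; centre z 0.2712 xhead 92.57 zaxis [ 0.0032  0.0064 -1.    ] yaxis [0.999  0.0448 0.0035] F [ 0.39 -0.04  1.15] tq [-0.027 -0.04   0.019]
hoop centre stand x -0.8 y 1.9 inner-top above seat 143.2 mm; centre z 0.2712 xhead 92.57 zaxis [ 0.0032  0.0064 -1.    ] yaxis [0.999  0.0448 0.0035] F [-0.55  0.37 -1.17] tq [-0.018 -0.044 -0.025]
wrist 53
scene 40
```

View pics/v21wrist.png

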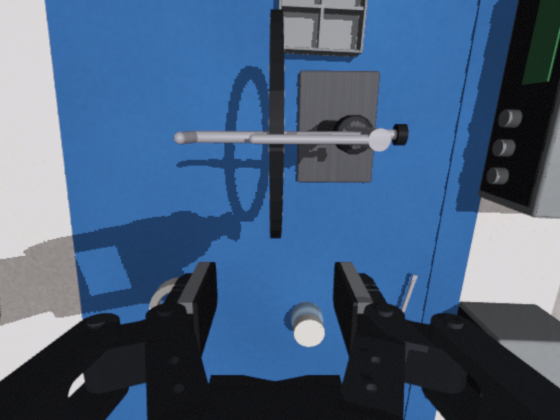

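View pics/v21scene.png

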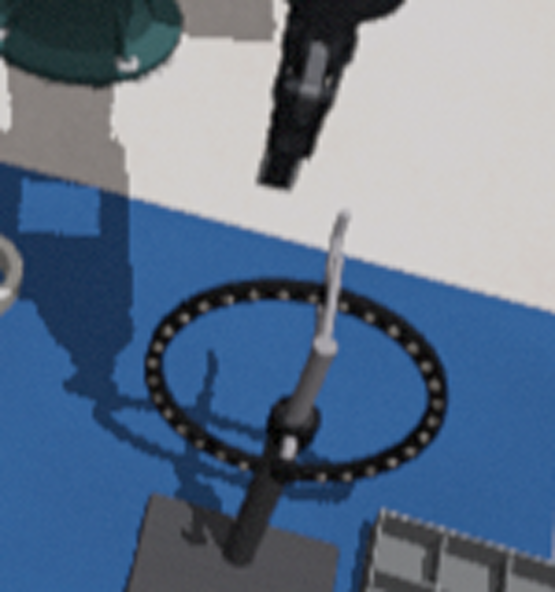

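By eye the rim is at column 277 in the wrist view. Tip at 180 and pole at 380 put the seat middle at 277, so it is centred. I check that it hangs still.

Request:
{"api": "arm_command", "payload": {
  "commands": [
    [[0, 0, 0, 0, 0, 0], [0, 0, 0, 0, 0, 0], [0, 0, 0, 0, 0, 0], [0, 0, 0, 0, 0, 0], [0, 0, 0, 0, 0, 0], [0, 0, 0, 0, 0, 0], [0, 0, 0, 0, 0, 0], [0, 0, 0, 0, 0, 0]]
  ]
}}

```text
time: 20.85
tool_pos: [0.5135, 0.213, 0.3288]
eef_rot: [0.691, 0.723, 0.003, -0.001]
force: [-0.3, -0.8, 1.2]
finger_gap: 0.0514
```

```bash
python3 - <<'E'
from h import *
import cv2
fr=[arm.get_image('scene').astype(int) for _ in range(6)]
old=cv2.imread('pics/v21scene.png')
c=lambda f:f[190:265,365:455]
for f in fr[1:]: 
    d=abs(c(f)-c(fr[0])).max(2); print(d.max(),(d>30).sum(),end=' | ')
f=cv2.resize(fr[-1].astype('uint8')[130:290,330:480,::-1],None,fx=3.7,fy=3.7,interpolation=cv2.INTER_CUBIC)
print('vs 1.1 s ago',(cv2.absdiff(f,old).max(2)[220:]>40).sum())
top=arm.get_image('top')[:,:,::-1];cv2.imwrite('pics/topf.png',top)
t0=cv2.imread('pics/top0.png')
d=(cv2.absdiff(top,t0).max(2)>50).astype('uint8')
for r,w in {'rack/reels':(300,170,85,70),'jar':(250,192,30,28),'tape':(238,246,42,40),'driver':(235,150,60,25),'tray':(95,185,52,48),'flux/cup':(395,170,40,75)}.items():
    x,y,a,b=w;print(r,d[y:y+b,x:x+a].sum())
print(arm.get_state()['time'])
E
```

```text
18 0 | 19 0 | 20 0 | 16 0 | 19 0 | vs 1.1 s ago 0
rack/reels 761
jar 0
tape 210
driver 0
tray 1101
flux/cup 0
21.2
```

View pics/topf.png

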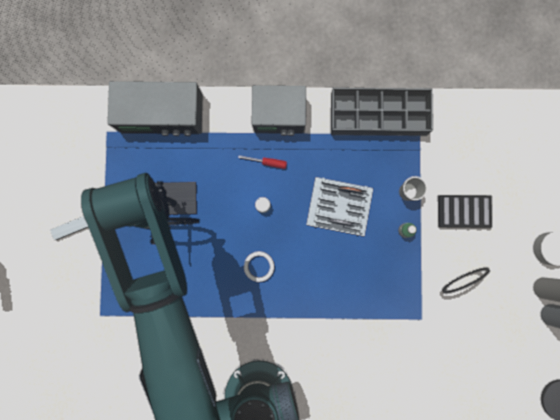

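The top view shows the jar, tape (only the arm's shadow crosses it), driver, reels, flux and cup where they were. The tray is hidden from the top by the arm, but the scene view shows it in place. The hoop is still, with no pixel change over 1.3 s. I hand in the job.

```bash
python3 -c "
from station import arm
print(arm.sign_off())"
```

```text
the job is handed in; nothing more can be done
None
```

I hung the big hoop in the J-hook's seat and handed the job in at about 21 s; no verdict is reported. I gripped it about 33° off the top of the rim and lowered it over the tip until I felt the landing. Then I slid it under the keeper and let it settle in the seat. With the gripper still holding, the hook carried about 2–3 N for over a second before I let go.

**Last checks:**
- **Position:** the rim is at x ≈ 0 mm (±1 mm) along the hook, under the keeper bar.
- **Seat depth:** contact came 7.8 mm below the landing, against the 8 mm given.
- **Stillness:** the scene picture did not change over 1.3 s after the gripper had risen clear.
- **Force on the stand:** the most I read was about 4 N, estimated from the wrist force.
- **Other things:** none of them looked moved. The tray was hidden from the top camera by the arm, so I checked it only by eye in the scene view.

**What disagreed:** the hook felt about 6 mm higher than my picture estimate. That would put the seat at about 0.222 m instead of 0.216 m, or the hoop hung slightly differently in the grip. I followed the felt contact.

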